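# Wedge the capsule filler's plate level

## Robot

A 6-joint arm with a two-finger parallel gripper is mounted at the origin on a cart in front of the work surface, level with it; the furniture and walls round the work are solid. World frame = base frame: x ahead of the robot, y to its left, z up, the work surface at z = 0. Lengths are in mm, angles in degrees, forces in N, time in s.
With the tool pointing down it reaches from about 275 to 725 mm from the base axis. Payload 5.6 kg.
Tool frame: the origin (TCP) lies at the very end of the fingers, on their centre line; the grasp point (between the pads) lies 19 mm behind it (env.grasp_offset is the distance from the TCP to the grasp point, in mm); z points along the fingers, y is the line along which they close (so a half turn about z gives the same grasp; the last joint's range is limited). The gripper opens to 85 mm and grips with 20 to 120 N. Pads are 22 mm wide; open, the fingers measure 114 mm over their backs; the gripper's body (76 mm by 85 mm) begins 54 mm behind the grasp point. The pads swing forward as they close: fully open they stand 13 mm farther back than shut.
Start: joints at [81.681, 14.616, 6.199, 0, -81.583, -16.306], TCP at [229.152, 499.982, 231.283] pointing down, gripper open.
Joint ranges: [-168.99, 168.99], [-69.2, 112.95], [-62.41, 85.93], [-164.36, 98.24], [-168.68, -3.75], [-174.98, 174.98]. Speed limits (degrees/s): [147.25, 147.25, 180, 180, 180, 180].

## Interface

Orientations are given as a 3x3 rotation matrix whose columns are the frame's x, y, z axes.
In Python, from bench import readout, eyes, order, env gives the robot as it stands. The module is installed in compiled form; this text tells all that it offers.
- The arm moves only by the shell command python3 -m creep 'ROWS'. ROWS is a JSON object of lists of equal length, an entry for each row: "travel": the shift along the tool's x, y, z in mm, a list of three; "turn": the turn about the tool's z in rad; "hand": the closure in counts, from 0 (fully open) to 255 (shut). A call has 1 to 10 rows; each row shifts and turns the commanded pose from where the row before left it, along the tool's axes as they then stand; what a row does not reach is not made up. A row lasts 1/12 s, in which the tool goes at most 41.7 mm and 7.16 degrees, less where a joint would pass 70% of its speed; a pose out of reach is approached as far as the arm can. A call is refused whole if a number of a shift passes 41.7 or a number of a turn 0.125, either way. A call with a gripper value outside its range is refused whole. The fingers move at their own pace and stop on an object; the grip force is fixed at half the most. Time passes only in rows, so rows that do not move let the fingers close. It gives the time, the measured TCP pose, the force, the opening and the grip force at its end, in the units of the state.
- readout.get_state(): the state, without advancing time (a new reading comes with each control period).
- eyes.camera(name): name is "scene" or "top" or "wrist"; returns (picture, depth): 480x640x3 uint8, blue, green, red; 480x640 float32, mm along the optical axis (not along the pixel's ray), 0 where there is no reading.
- eyes.camera_model(name): a dict with "mtx" (3x3 intrinsics, pixels), "extrinsics" (4x4, takes a point from world to camera coordinates); the wrist camera has in their place "mount" (4x4, takes a point from camera to tool coordinates, whose origin is the TCP and whose axes are the flange's). Camera axes: x right, y down, z forward; pixel columns grow to the right and rows downward; lengths in mm; the calibration is good to about 2 mm. A picture is of the moment at which its call begins: read the wrist's pose just before it. camera_model takes no time and is no camera call.
- order.job_done(): hands the job in; it is judged then, once.
Trained networks look in the newest picture that a camera, given by its name, has taken for a name from the list of things; names that differ only in an ending like _2 or _b are one class to them, and where a whole thing is asked for, a point or a joint stands for the part that bears it (a point fixed in the world has none). Each returns a list of dicts, best first, with "conf" (0 to 1); they miss things now and then, are a little off and sometimes report something else, mostly with a low value. They report only what shows in the picture. A call takes as long as a camera call. They do not tell look-alikes from the thing itself.
- eyes.regions_of(target, camera): "pixels" (480x640 bool, what is visible of it).
- eyes.pinpoint(target, camera): "at" ([x, y, z] in mm, in the coordinates of the camera as it stood for that picture, good to about 4 mm: a listed point, or the origin of a listed thing).
The state is a dict: "time_s": time; "joint_pos": joint angles; "joint_vel": joint speeds; "joint_torque": joint torques, N m; "tcp_pos": TCP position; "tool_rot": TCP orientation; "wrist_force": force on the tool from outside, world axes, zero at the start; "moment": the same for the moment, N m; "opening": opening from 0.0 (shut) to 1.0 (fully open); "grasp_force": force on a finger pad.
Only numpy, scipy, OpenCV 4.12 (cv2) and the standard library are available. Lean on these libraries where they do the work, as an engineer would, in place of code of your own. Each camera call takes 0.05 s, during which the arm holds its last target. There are 200 camera calls.

## Task

The drilled plate of the hand capsule filler has dropped at its front edge. Take the wooden wedge, lay it flat on the table and slide it, thin end first, straight in under the middle of that edge until the plate is level and comes up hard against its two keepers, then leave it tightly jammed there: about 15 newtons of push is right, 20 is too much, and do not lean on the wedge from above while you push. Let only the wedge bear on the plate, and leave everything else where it is.

Things in the scene. Friction and masses are not known exactly. Their poses are not given: they have to be found in the camera images.
- filler: White U-shaped frame, 182 mm wide (y), 167 deep (x), fixed; screw feet lift its origin 0 to 2 mm off the table. Origin: middle, underside; x from the open front (robot side) to the closed back, z up. Side rails at y +-85 (12 wide, top 32 up); between them the front is open down to the table. Two black keeper tabs over the plate's front corners: x -56 to -74, inwards to y +-57, highest point 46 mm.
- plate: Aluminium plate, dark holes, blue rim, 145 deep, 150 wide, 10 mm thick, 0.28 to 0.42 kg. Hinged 70 mm behind its origin (frame x +70, z 30 mm). Origin: mid thickness, middle; x as the frame's, z normal to it, upright when level. Starts dropped 0.07 to 0.10 rad on a stop. The keepers stop it going up, set differently each time: hard up within 0.018 rad either way of level, no reading tells where.
- plate_rail (a point): Middle of the lowest line of the round steel rail (10 mm thick) under the plate's front edge: 140 mm in front of the hinge; 19 mm above the frame's underside when level, 4 to 10 when dropped. Raising the plate takes 2 to 6 N of push, more if the hand presses the wedge down on the table; against the keepers it climbs over several mm. Friction holds the wedge when let go.
- wedge: Loose pale wooden wedge, red butt, 140 mm long, 34 wide, 0.06 kg. Origin: underside, below the centre of its grip block; x to the thin end, z up when it lies flat. Grip block x -18 to +18, 26 high, flat sides 34 apart; from there the top slopes straight to 3 mm thick at the thin end at x +122; underside flat. With the plate level the thin end is 60 to 97 mm past the rail.
- dish_0: Bystander: small white porcelain dish, 66 mm across, 20 mm high; origin at the centre of its underside.
- stamp: Bystander: dark wooden hand stamp, 27x36 mm, 70 mm high; origin at the centre of its underside.
- jar_a: Bystander: spice jar with a red cap, 45 mm across, 106 mm high; origin at the centre of its underside.
- tape_roll: Bystander: roll of brown tape lying flat, 94 mm across, 48 mm high; origin at the centre of its underside.
Not all that is in view belongs to the job. Several things have the shape of the wedge; the one meant has the colours described above.

How it is judged:
By the outcome, as a careful person would: the job done as asked, in the order asked, and still so for the second after the job is handed in, with the robot touching nothing.
It also fails if it takes over 72 s, if anything falls off the work surface, if the arm or the gripper's body presses on something with over 40 N, if the wrist force passes 120 N, or if a joint passes its speed limit or range.

## Working session

There is one attempt and no reset: what is moved stays moved. The work goes in short steps, Python scripts to look and compute and a shell command to move; the robot and the scene stay as the last step left them, time stands still between calls to the robot, and variables do not carry over. Pictures are saved under pics/ and viewed, at most 10 in all, crops included, and the job is handed in when it is done.

```bash
mkdir -p pics; cat > h.py <<'E'
import numpy as np, cv2
from bench import readout, eyes, order, env
def w2c(name):
    m=eyes.camera_model(name)
    if name=='wrist':
        s=readout.get_state(); T=np.eye(4); T[:3,:3]=np.array(s['tool_rot']); T[:3,3]=s['tcp_pos']
        return np.array(m['mtx']), np.linalg.inv(T@np.array(m['mount']))
    return np.array(m['mtx']), np.array(m['extrinsics'])
def cloud(depth,K,E):
    v,u=np.mgrid[:480,:640]
    P=np.stack([(u-K[0,2])/K[0,0]*depth,(v-K[1,2])/K[1,1]*depth,depth],-1)
    C=np.linalg.inv(E); W=P@C[:3,:3].T+C[:3,3]; W[depth==0]=np.nan
    return W
def tow(p,E):
    return (np.linalg.inv(E)@np.r_[p,1])[:3]
E
cat > look.py <<'E'
from h import *
s=readout.get_state(); print(s['time_s'],s['tool_rot'])
for c in ['scene','top']:
    K,E=w2c(c); im,d=eyes.camera(c); W=cloud(d,K,E)
    np.savez(f'{c}.npz',W=W,im=im); cv2.imwrite(f'pics/{c}0.png',im)
    for t in ['filler','plate','plate_rail','wedge','dish_0','stamp','jar_a','tape_roll']:
        for r in eyes.pinpoint(t,c)[:4]:
            w=tow(r['at'],E); a=np.array(r['at']); px=K@a/a[2]
            print(c,t,round(r['conf'],2),w.round(0),px[:2].round())
E
python3 look.py
```

```text
0.0 [[ 9.09013552e-01 -4.16765887e-01 -7.46654826e-04]
 [-4.16766554e-01 -9.09011962e-01 -1.70058753e-03]
 [ 3.00287030e-05  1.85703787e-03 -9.99998275e-01]]
scene filler 0.9 [ 749. -263.   -3.] [474. 272.]
scene plate 0.69 [ 748. -262.   22.] [475. 266.]
scene plate_rail 0.96 [ 681. -266.    7.] [461. 288.]
scene plate_rail 0.53 [ 748. -263.   -1.] [474. 272.]
scene wedge 0.64 [483. 212.   1.] [254. 239.]
scene dish_0 0.78 [ 431. -315.   -2.] [418. 375.]
scene stamp 0.67 [566. 406.   3.] [224. 187.]
scene jar_a 0.89 [646. 455.  -1.] [233. 166.]
scene tape_roll 0.63 [549. 500.  -2.] [196. 177.]
scene tape_roll 0.58 [ 429. -315.   -2.] [418. 375.]
top filler 0.56 [ 746. -264.    2.] [434. 180.]
top plate 0.85 [ 750. -261.   29.] [436. 176.]
top plate_rail 0.95 [ 684. -266.    7.] [437. 202.]
top wedge 0.62 [ 496. -114.   -0.] [383. 273.]
top wedge 0.56 [486. 209.  -3.] [261. 280.]
top dish_0 0.61 [ 427. -314.   -3.] [460. 298.]
top dish_0 0.26 [564. 409.  -0.] [185. 252.]
top stamp 0.57 [566. 408.   2.] [185. 251.]
top stamp 0.15 [ 429. -318.   -2.] [462. 297.]
top jar_a 0.62 [641. 457.   0.] [168. 224.]
top tape_roll 0.83 [545. 505.  -2.] [149. 260.]
```

View pics/scene0.png

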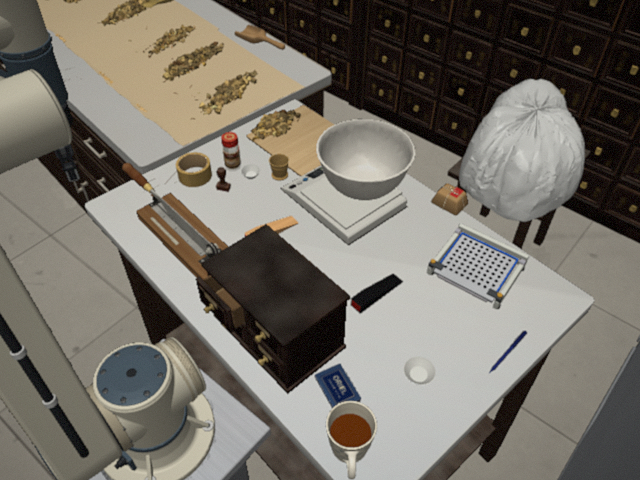

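View pics/top0.png

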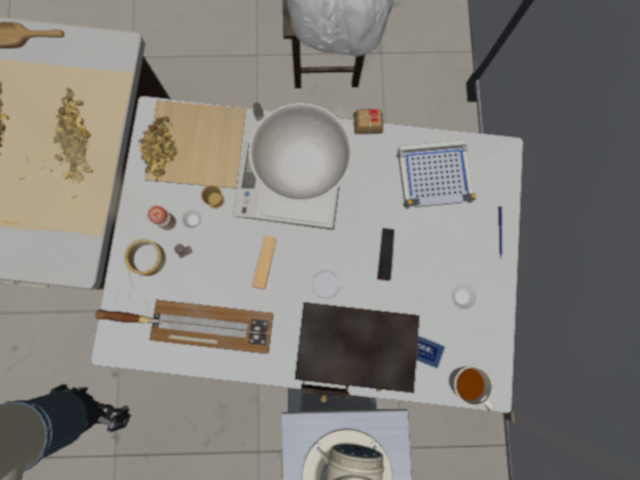

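The top view shows two wedge shapes: a pale one at (264,262) and a black one with a red butt at (386,254). The description says pale wood, so the pale one fits. I'll check its butt colour in a crop and measure both the wedge and the filler.

```bash
cat > m.py <<'E'
from h import *
z=np.load('top.npz'); im=z['im']; W=z['W']; zs=np.load('scene.npz')
a=cv2.resize(im[225:300,230:310],None,fx=5,fy=5,interpolation=cv2.INTER_CUBIC)
b=cv2.resize(zs['im'][205:280,225:305],None,fx=5,fy=5,interpolation=cv2.INTER_CUBIC)
cv2.imwrite('pics/crop1.png',np.hstack([a,b]))
# pale wedge pixels: top
hsv=cv2.cvtColor(im,cv2.COLOR_BGR2HSV)
sub=np.zeros(im.shape[:2],bool); sub[230:296,240:290]=1
m=sub&(hsv[...,1]>70)&(hsv[...,2]>120)
P=W[m]; P=P[np.isfinite(P).all(1)]
r=cv2.minAreaRect(P[:,:2].astype(np.float32)); print('rect',r, cv2.boxPoints(r).round(0).tolist(), 'zmax',np.percentile(P[:,2],[5,50,95]))
for x0 in range(380,580,10):
    q=P[(P[:,0]>=x0)&(P[:,0]<x0+10)]
    if len(q): print(x0,len(q),q.mean(0).round(1))
# filler: points height>15
K,E=w2c('top')
F=W[130:215,390:480].reshape(-1,3); F=F[np.isfinite(F).all(1)&(F[:,2]>12)&(F[:,2]<60)]
r=cv2.minAreaRect(F[:,:2].astype(np.float32)); print('filler',r,cv2.boxPoints(r).round(0).tolist())
T=W[200:300,340:380].reshape(-1,3); print('table z',np.nanmedian(T[:,2]))
for t in ['dish_0','filler','plate']:
  for R in eyes.regions_of(t,'top')[:2]:
    q=W[R['pixels']]; print(t,round(R['conf'],2),np.nanmean(q,0).round(0), cv2.minAreaRect(q[np.isfinite(q).all(1)][:,:2].astype(np.float32)))
E
python3 m.py
```

```text
rect ((532.7620239257812, 198.66268920898438), (33.003814697265625, 138.51100158691406), 76.50852966308594) [[462.0, 199.0], [596.0, 166.0], [604.0, 199.0], [469.0, 231.0]] zmax [ 3.79069387 19.42481712 28.24797329]
460 22 [466.9 210.1  25. ]
470 50 [474.7 212.2  25.8]
480 52 [485.  210.1  25.7]
490 52 [495.2 207.5  26. ]
500 52 [505.5 204.9  25.4]
510 42 [515.2 203.1  23.6]
520 47 [524.4 201.1  20.3]
530 50 [534.8 198.3  18. ]
540 46 [545.2 195.8  15.3]
550 43 [554.9 194.2  13.3]
560 47 [564.9 191.9  11.1]
570 42 [575.2 188.6   8.3]
filler ((757.14013671875, -261.7381896972656), (169.3843994140625, 184.0624237060547), 4.182915210723877) [[666.0, -176.0], [679.0, -360.0], [848.0, -347.0], [835.0, -164.0]]
table z -0.19776703426987297
dish_0 0.67 [ 430. -317.   11.] ((430.6947937011719, -315.6591491699219), (64.89938354492188, 64.49760437011719), 40.46426010131836)
dish_0 0.37 [551. 505.  33.] ((551.353271484375, 506.571044921875), (98.39502716064453, 91.86475372314453), 44.01551818847656)
filler 0.72 [ 755. -260.   31.] ((764.2626953125, -267.96319580078125), (182.6834716796875, 197.86936950683594), 4.182915687561035)
plate 0.57 [ 748. -263.   31.] ((747.0789794921875, -262.0722961425781), (148.36135864257812, 150.844482421875), 3.9985973834991455)
```

View pics/crop1.png

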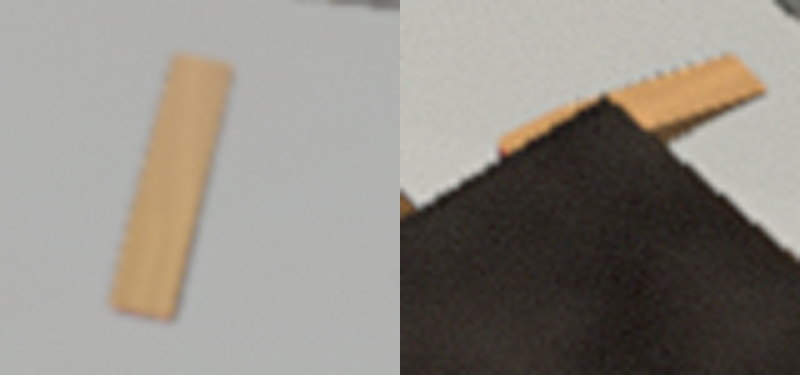

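The crop confirms it: pale wood with a red butt, lying flat with its thin end towards +x. Next I check obstacle heights and work out the first move.

```bash
cat >> h.py <<'E'
def to(x,y,z,yaw):
    s=readout.get_state(); R=np.array(s['tool_rot']); p=np.array(s['tcp_pos'])
    cur=np.degrees(np.arctan2(R[1,0],R[0,0]))
    print('t',round(s['time_s'],2),'pos',p.round(1),'yaw',cur.round(2),'F',np.round(s['wrist_force'],1),'open',round(s['opening'],3),'grip',round(s['grasp_force'],1))
    print('tool shift',(R.T@(np.array([x,y,z])-p)).round(1),'turn rad',round(np.radians(cur-yaw),3))
E
python3 - <<'E'
from h import *
W=np.load('top.npz')['W']
for n,(r0,r1,c0,c1) in dict(cab=(300,400,290,425),cut=(295,360,95,275),bowl=(100,200,245,352),scale=(190,230,235,340),dish2=(268,300,310,342),mug=(360,410,450,500),bw=(228,282,376,396)).items():
    q=W[r0:r1,c0:c1].reshape(-1,3); q=q[np.isfinite(q).all(1)&(q[:,2]>8)]
    print(n,np.percentile(q,1,0).round(0),np.percentile(q,99,0).round(0))
to(483,211,150,-13.4)
E
```

```text
cab [ 220. -197.   15.] [410. 109. 190.]
cut [307. 183.  18.] [432. 585.  91.]
bowl [663. -17.  21.] [933. 245. 179.]
scale [618.   7.  13.] [720. 272. 178.]Traceback (most recent call last):
  File "<stdin>", line 5, in <module>
    return _quantile_unchecked(
        a, q, axis, out, overwrite_input, method, keepdims, weights)
    return _ureduce(a,
                    func=_quantile_ureduce_func,
    ...<5 lines>...
                    overwrite_input=overwrite_input,
                    method=method)
    r = func(a, **kwargs)
    result = _quantile(arr,
                       quantiles=q,
    ...<2 lines>...
                       out=out,
                       weights=wgt)
    slices_having_nans = np.isnan(arr[-1, ...])
                                  ~~~^^^^^^^^^
IndexError: index -1 is out of bounds for axis 0 with size 0
```

```bash
python3 - <<'E'
from h import *
to(483,211,120,-13.4)
E
```

```text
t 1.05 pos [229.1 500.  231.3] yaw -24.62 F [-0.7 -0.5 -0.2] open 0.999 grip 0.0
tool shift [351.2 156.9 111.3] turn rad -0.196
```

```bash
python3 -m creep '{"travel":[[35.1,15.7,8],[35.1,15.7,8],[35.1,15.7,8],[35.1,15.7,8],[35.1,15.7,8],[35.1,15.7,8],[35.1,15.7,8],[35.1,15.7,8],[35.1,15.7,8],[35.1,15.7,8]],"turn":[0,0,0,0,0,0,0,0,0,0],"hand":[0,0,0,0,0,0,0,0,0,0]}'
python3 -m creep '{"travel":[[0,0,0],[0,0,0],[0,0,0],[0,0,0]],"turn":[-0.1,-0.096,0,0],"hand":[0,0,0,0]}'
python3 - <<'E'
from h import *
to(483,211,3,-13.4)
K,E=w2c('wrist'); im,d=eyes.camera('wrist'); W=cloud(d,K,E); cv2.imwrite('pics/w1.png',im)
for r in eyes.pinpoint('wedge','wrist')[:2]: print(r['conf'],tow(r['at'],E).round(1))
for r in eyes.regions_of('wedge','wrist')[:2]:
    q=W[r['pixels']]; q=q[np.isfinite(q).all(1)]; rr=cv2.minAreaRect(q[:,:2].astype(np.float32)); print(round(r['conf'],2),rr,cv2.boxPoints(rr).round(0).tolist(),q[:,2].max())
E
```

```text
time_s: 1.88
tcp_pos: [483.9, 209.4, 151.2]
tool_rot: [[0.909, -0.417, 0.001], [-0.417, -0.909, 0.0], [0.0, -0.001, -1.0]]
wrist_force: [0.6, 1.0, 0.0]
opening: 1.001
grasp_force: 0.0
time_s: 2.22
tcp_pos: [482.9, 211.0, 151.3]
tool_rot: [[0.972, -0.235, 0.0], [-0.235, -0.972, 0.0], [0.0, -0.0, -1.0]]
wrist_force: [-0.1, 0.1, -0.3]
opening: 1.003
grasp_force: 0.0
t 2.22 pos [482.9 211.  151.3] yaw -13.57 F [-0.1  0.1 -0.3] open 1.003 grip 0.0
tool shift [ 1.000e-01 -1.000e-01  1.483e+02] turn rad -0.003
0.84 [482.9 211.7   1.1]
0.96 ((530.9266967773438, 198.59335327148438), (37.8857421875, 146.0657501220703), 76.13008117675781) [[455.0, 198.0], [597.0, 163.0], [606.0, 199.0], [465.0, 234.0]] 28.577805328688157
```

```bash
python3 -m creep '{"travel":[[0,0,36],[0,0,36],[0,0,36],[0,0,25],[0,0,13],[0,0,0],[0,0,0]],"turn":[0,0,0,0,0,0,0],"hand":[0,0,0,0,0,0,0]}'
python3 -m creep '{"travel":[[0,0,0],[0,0,0],[0,0,0],[0,0,0],[0,0,0],[0,0,0],[0,0,0],[0,0,0],[0,0,0],[0,0,0]],"turn":[0,0,0,0,0,0,0,0,0,0],"hand":[80,160,255,255,255,255,255,255,255,255]}'
```

```text
time_s: 2.95
tcp_pos: [482.7, 211.3, 5.3]
tool_rot: [[0.973, -0.231, -0.0], [-0.231, -0.973, -0.001], [-0.0, 0.001, -1.0]]
wrist_force: [0.1, 0.8, 1.1]
opening: 1.002
grasp_force: 0.0
time_s: 3.78
tcp_pos: [483.5, 211.5, 6.4]
tool_rot: [[0.973, -0.231, 0.002], [-0.231, -0.973, 0.001], [0.002, -0.002, -1.0]]
wrist_force: [-1.3, 0.0, 6.3]
opening: 0.383
grasp_force: 61.5
```

```bash
python3 -m creep '{"travel":[[0,0,-10],[0,0,-30],[0,0,-40],[0,0,-40],[0,0,-15],[0,0,0]],"turn":[0,0,0,0,0,0],"hand":[255,255,255,255,255,255]}'
python3 - <<'E'
from h import *
s=readout.get_state(); print(np.round(s['joint_pos'],1))
to(545,-275,140,4.1)
E
```

```text
time_s: 4.28
tcp_pos: [485.2, 212.3, 146.0]
tool_rot: [[0.973, -0.231, 0.008], [-0.231, -0.973, 0.005], [0.007, -0.007, -1.0]]
wrist_force: [0.4, 0.2, -1.3]
opening: 0.38
grasp_force: 60.6
[ 40.6  14.4  -6.8   0.1 -68.3  36. ]
t 4.28 pos [485.2 212.3 146. ] yaw -13.37 F [ 0.4  0.2 -1.3] open 0.38 grip 60.6
tool shift [170.9 460.3   4. ] turn rad -0.305
```

```bash
python3 -m creep '{"travel":[[8,20,0],[13,35,0],[13.5,36,0],[13.5,36,0],[13.5,36,0],[13.5,36,0],[13.5,36,0],[13.5,36,0],[13.5,36,0],[13.5,36,0]],"turn":[0,0,0,0,0,0,0,0,0,0],"hand":[255,255,255,255,255,255,255,255,255,255]}'
python3 -m creep '{"travel":[[13.5,36,0],[13.5,36,0],[12,31,0],[8,15,0],[0,0,0],[0,0,0],[0,0,0],[0,0,0],[0,0,0]],"turn":[0,0,0,0,-0.1,-0.1,-0.105,0,0],"hand":[255,255,255,255,255,255,255,255,255]}'
cat > l2.py <<'E'
from h import *
import sys
tag=sys.argv[1]
to(545,-275,140,4.1)
for c in ['wrist','top']:
    K,E=w2c(c); im,d=eyes.camera(c); W=cloud(d,K,E); cv2.imwrite(f'pics/{c}_{tag}.png',im); np.savez(f'{c}_{tag}.npz',W=W,im=im,K=K,E=E)
    for t in ['wedge','filler','plate','plate_rail']:
        for r in eyes.pinpoint(t,c)[:2]:
            if r['conf']>.4: a=np.array(r['at']);print(c,t,round(r['conf'],2),tow(a,E).round(1),(K@a/a[2])[:2].round())
        if t!='plate_rail':
          for r in eyes.regions_of(t,c)[:1]:
            q=W[r['pixels']]; q=q[np.isfinite(q).all(1)&(q[:,2]>5)]; rr=cv2.minAreaRect(q[:,:2].astype(np.float32)); print('  reg',round(r['conf'],2),[np.round(v,1) for v in rr])
E
python3 l2.py a
```

```text
time_s: 5.12
tcp_pos: [528.0, -154.4, 139.9]
tool_rot: [[0.973, -0.232, -0.001], [-0.232, -0.973, 0.0], [-0.001, -0.0, -1.0]]
wrist_force: [1.3, 0.6, 0.5]
opening: 0.384
grasp_force: 60.6
time_s: 5.87
tcp_pos: [546.8, -278.1, 139.8]
tool_rot: [[0.998, 0.068, -0.001], [0.068, -0.998, 0.001], [-0.001, -0.001, -1.0]]
wrist_force: [0.0, 0.3, -0.6]
opening: 0.379
grasp_force: 60.7
t 5.87 pos [ 546.8 -278.1  139.8] yaw 3.89 F [ 0.   0.3 -0.6] open 0.379 grip 60.7
tool shift [-1.5 -3.2 -0.2] turn rad -0.004
wrist wedge 0.92 [ 544.9 -275.3  132.8] [304. 303.]
wrist wedge 0.66 [ 496.  -111.    -1.3] [119. 266.]
  reg 0.97 [array([ 612.3, -280.8]), array([170.7,  53.4]), np.float64(4.5)]
  reg 0.96 [array([ 681.9, -267.9]), array([ 47.3, 181.5]), np.float64(3.8)]
  reg 0.78 [array([ 685.1, -268. ]), array([ 38.4, 158.3]), np.float64(4.7)]
top wedge 0.71 [ 494.2 -113.8    1.5] [384. 274.]
  reg 0.83 [array([ 546.4, -120.8]), array([ 34.2, 139.6]), np.float64(80.6)]
  reg 0.7 [array([ 752.7, -193.5]), array([153.8, 346.3]), np.float64(37.6)]
  reg 0.85 [array([ 813.5, -263.5]), array([152.8,  47.9]), np.float64(79.7)]
```

View pics/wrist_a.png

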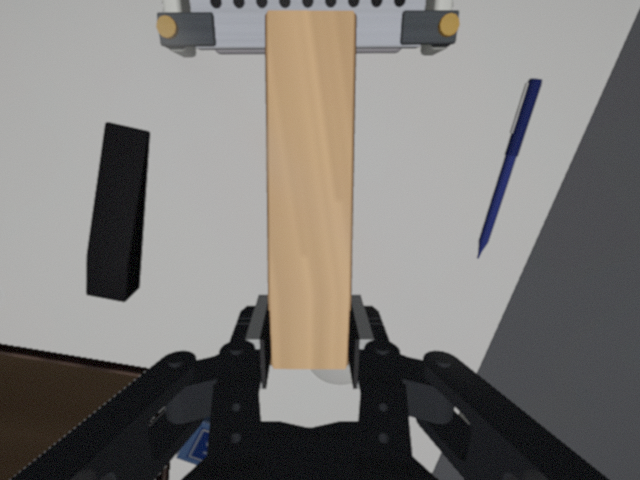

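The wrist view shows the wedge held straight with its thin end up at about (311,12). The keepers sit on either side, with screws at (167,26) and (450,24). I'll use those screws to get the filler's centre line and yaw.

```bash
python3 - <<'E'
from h import *
z=np.load('wrist_a.npz'); W=z['W']; im=z['im']
hsv=cv2.cvtColor(im,cv2.COLOR_BGR2HSV)
C=[]
for c0,c1 in [(150,190),(435,470)]:
    m=np.zeros((480,640),bool); m[5:45,c0:c1]=1
    m&=(hsv[...,1]>130)&(hsv[...,2]>120)&(hsv[...,0]<35)
    q=W[m]; q=q[np.isfinite(q).all(1)]; C.append(q.mean(0)); print('screw',m.sum(),q.mean(0).round(1),np.argwhere(m).mean(0).round(1))
for c0,c1 in [(186,218),(398,440)]:
    m=np.zeros((480,640),bool); m[5:45,c0:c1]=1; m&=(W[...,2]>36)&(W[...,2]<52)&(hsv[...,2]<90)
    r,c=np.where(m); q=W[m]; print('keeper px',c.min(),c.max(),r.min(),r.max(),'world',np.nanmin(q,0).round(1),np.nanmax(q,0).round(1))
d=C[0]-C[1]; print('mid',((C[0]+C[1])/2).round(1),'sep',np.linalg.norm(d),'yaw',np.degrees(np.arctan2(-d[0],d[1])))
# wedge axis
m=(hsv[...,1]>60)&(hsv[...,0]<30)&(hsv[...,2]>100); m[:,:260]=0; m[:,360:]=0; m[370:]=0
q=W[m]; q=q[np.isfinite(q).all(1)&(q[:,2]>100)]
for x0 in range(540,700,20):
    k=q[(q[:,0]>=x0)&(q[:,0]<x0+20)]
    if len(k): print(x0,k.mean(0).round(1),k[:,1].min().round(1),k[:,1].max().round(1))
print(q[:,0].max())
# rail / front plate edge rows, columns beside wedge
for c in (240,380):
    print([ (r,*W[r,c].round(1)) for r in range(10,64,5)])
E
```

```text
screw 0 [nan nan nan] [nan nan]
screw 205 [ 689.  -351.2   48.7] [ 24.1 449. ]
keeper px 186 214 12 44 world [ 669.  -211.6   41.2] [ 686.8 -194.    46.5]
keeper px 401 439 10 44 world [ 678.3 -349.3   40.3] [ 697.2 -324.1   47. ]
mid [nan nan nan] sep nan yaw nan
540 [ 550.3 -277.6  159.6] -294.8 -258.7
560 [ 570.3 -276.3  158.1] -294.0 -259.2
580 [ 590.1 -275.2  153.7] -292.3 -258.3
600 [ 610.1 -273.9  149.2] -291.0 -256.8
620 [ 630.1 -272.6  144.7] -289.9 -255.4
640 [ 650.1 -271.4  140.2] -288.6 -254.2
660 [ 663.9 -271.4  137.1] -287.5 -254.0
668.8998542611339
[(10, np.float64(693.2), np.float64(-224.1), np.float64(27.8)), (15, np.float64(690.6), np.float64(-224.0), np.float64(27.1)), (20, np.float64(688.2), np.float64(-223.6), np.float64(25.4)), (25, np.float64(685.2), np.float64(-223.9), np.float64(26.6)), (30, np.float64(682.6), np.float64(-223.6), np.float64(25.3)), (35, np.float64(679.6), np.float64(-223.8), np.float64(26.1)), (40, np.float64(676.6), np.float64(-223.9), np.float64(26.7)), (45, np.float64(673.8), np.float64(-223.7), np.float64(25.9)), (50, np.float64(671.9), n
[... 224 characters left out ...]
, (15, np.float64(696.5), np.float64(-313.3), np.float64(27.4)), (20, np.float64(694.4), np.float64(-314.1), np.float64(25.1)), (25, np.float64(691.1), np.float64(-314.1), np.float64(27.1)), (30, np.float64(688.5), np.float64(-314.7), np.float64(26.2)), (35, np.float64(685.6), np.float64(-315.0), np.float64(26.4)), (40, np.float64(682.7), np.float64(-315.3), np.float64(26.6)), (45, np.float64(679.9), np.float64(-315.8), np.float64(26.3)), (50, np.float64(678.3), np.float64(-317.4), np.float64(19.3)), (55, np.float64(678.5), np.float64(-321.0), np.float64(0.7)), (60, np.float64(675.3), np.float64(-321.5), np.float64(0.4))]<stdin>:8: RuntimeWarning: Mean of empty slice.
  ret = um.true_divide(
```

```bash
python3 -m creep '{"travel":[[-10,-0.6,0],[0,0,36],[0,0,36],[0,0,36],[0,0,16],[0,0,6],[0,0,2],[0,0,0]],"turn":[-0.007,0,0,0,0,0,0,0],"hand":[255,255,255,255,255,255,255,255]}'
python3 -m creep '{"travel":[[0,0,0.5],[0,0,0],[0,0,0],[0,0,0]],"turn":[0,0,0,0],"hand":[255,255,255,255]}'
```

```text
time_s: 7.33
tcp_pos: [538.1, -278.7, 9.2]
tool_rot: [[0.997, 0.078, 0.001], [0.078, -0.997, -0.001], [0.001, 0.001, -1.0]]
wrist_force: [0.9, -0.1, 0.8]
opening: 0.388
grasp_force: 60.7
time_s: 7.67
tcp_pos: [537.8, -278.5, 8.7]
tool_rot: [[0.997, 0.078, 0.002], [0.078, -0.997, -0.0], [0.002, 0.001, -1.0]]
wrist_force: [-0.2, 0.9, -0.9]
opening: 0.379
grasp_force: 60.7
```

```bash
python3 -m creep '{"travel":[[0,0,1],[0,0,0.8],[0,0,0],[0,0,0]],"turn":[0,0,0,0],"hand":[255,255,255,255]}'
python3 -m creep '{"travel":[[0,0,0],[0,0,0],[0,0,0],[0,0,0],[0,0,0],[0,0,0]],"turn":[0,0,0,0,0,0],"hand":[120,120,90,90,60,60]}'
python3 l2.py b
```

```text
time_s: 8.0
tcp_pos: [537.4, -278.4, 6.4]
tool_rot: [[0.997, 0.078, 0.001], [0.078, -0.997, -0.0], [0.001, 0.0, -1.0]]
wrist_force: [-1.1, 1.1, 3.7]
opening: 0.381
grasp_force: 61.0
time_s: 8.5
tcp_pos: [537.2, -278.3, 5.9]
tool_rot: [[0.997, 0.078, -0.0], [0.078, -0.997, 0.0], [-0.0, -0.0, -1.0]]
wrist_force: [-0.4, 0.3, 0.2]
opening: 0.764
grasp_force: 0.0
t 8.5 pos [ 537.2 -278.3    5.9] yaw 4.48 F [-0.4  0.3  0.2] open 0.764 grip 0.0
tool shift [   8.1   -2.7 -134.1] turn rad 0.007
wrist wedge 0.57 [ 537.5 -275.1    5.6] [303. 306.]
  reg 0.93 [array([ 537.3, -137.8]), array([  3.1, 121.7]), np.float64(81.0)]
top wedge 0.77 [ 498.2 -117.5   -1.1] [385. 272.]
  reg 0.81 [array([542.7, -97.2]), array([ 64. , 121.5]), np.float64(76.3)]
top filler 0.58 [ 748.7 -266.2    2.9] [435. 179.]
  reg 0.94 [array([ 715. , -233.1]), array([244.6, 244.2]), np.float64(3.8)]
top plate 0.84 [ 748.5 -260.    25.3] [435. 177.]
  reg 0.91 [array([ 717.7, -249. ]), array([177.6, 269.2]), np.float64(73.6)]
top plate_rail 0.88 [ 682.9 -268.     7.5] [438. 202.]
```

View pics/wrist_b.png

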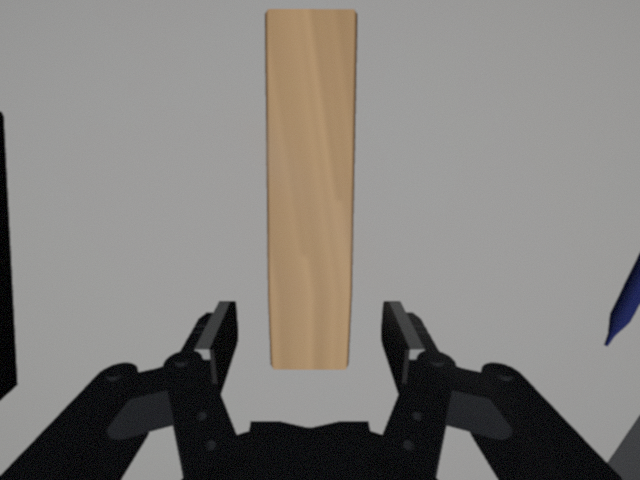

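The wedge lies flat and straight in the open jaws, at columns 265–357 and rows 10–368. Regrip, then balance out the vertical load.

```bash
python3 -m creep '{"travel":[[0,0,1],[0,0,0],[0,0,0],[0,0,0],[0,0,0],[0,0,0],[0,0,0],[0,0,0]],"turn":[0,0,0,0,0,0,0,0],"hand":[140,255,255,255,255,255,255,255]}'
python3 -m creep '{"travel":[[0,0,-0.5],[0,0,-0.5],[0,0,0],[0,0,0]],"turn":[0,0,0,0],"hand":[255,255,255,255]}'
python3 - <<'E'
from h import *
z=np.load('wrist_b.npz'); W=z['W']; im=z['im']
hsv=cv2.cvtColor(im,cv2.COLOR_BGR2HSV)
m=(hsv[...,1]>60)&(hsv[...,0]<30)&(hsv[...,2]>100); m[:,:255]=0; m[:,365:]=0; m[372:]=0
q=W[m]; q=q[np.isfinite(q).all(1)]
for x0 in range(520,680,20):
    k=q[(q[:,0]>=x0)&(q[:,0]<x0+20)]
    if len(k): print(x0,k.mean(0).round(1),k[:,1].min().round(1),k[:,1].max().round(1))
print(q[:,0].min(),q[:,0].max())
to(537,-278,6,4)
E
```

```text
time_s: 9.97
tcp_pos: [537.3, -278.4, 5.1]
tool_rot: [[0.997, 0.078, 0.0], [0.078, -0.997, -0.0], [0.0, 0.0, -1.0]]
wrist_force: [0.5, -0.0, 2.2]
opening: 0.385
grasp_force: 60.6
time_s: 10.3
tcp_pos: [537.0, -278.3, 5.8]
tool_rot: [[0.997, 0.078, -0.0], [0.078, -0.997, 0.0], [-0.0, -0.0, -1.0]]
wrist_force: [0.4, -0.4, -0.7]
opening: 0.383
grasp_force: 60.4
520 [ 530.3 -278.6   26.3] -295.9 -261.8
540 [ 550.5 -277.1   26.1] -294.6 -260.0
560 [ 570.1 -275.8   22.9] -293.2 -258.7
580 [ 590.1 -274.4   18.4] -291.9 -257.0
600 [ 610.1 -272.9   14. ] -290.3 -255.9
620 [ 630.1 -271.5    9.5] -288.8 -254.2
640 [ 649.3 -270.5    5.3] -287.4 -253.1
517.7502217994089 659.489349264491
t 10.3 pos [ 537.  -278.3    5.8] yaw 4.47 F [ 0.4 -0.4 -0.7] open 0.383 grip 60.4
tool shift [ 0.  -0.3 -0.2] turn rad 0.008
```

```bash
python3 -m creep '{"travel":[[0,0,0.3],[0,0,0],[4,0.03,0],[4,0.03,0],[4,0.03,0],[4,0.03,0],[4,0.03,0],[0,0,0]],"turn":[0,0,0,0,0,0,0,0],"hand":[255,255,255,255,255,255,255,255]}'
python3 -m creep '{"travel":[[3,0.03,0],[3,0.03,0],[3,0.03,0],[3,0.03,0],[3,0.03,0],[0,0,0]],"turn":[0,0,0,0,0,0],"hand":[255,255,255,255,255,255]}'
```

```text
time_s: 10.97
tcp_pos: [558.1, -276.9, 5.6]
tool_rot: [[0.997, 0.079, 0.0], [0.079, -0.997, -0.0], [0.0, 0.0, -1.0]]
wrist_force: [-0.3, 1.4, -0.3]
opening: 0.384
grasp_force: 60.4
time_s: 11.47
tcp_pos: [572.7, -275.9, 5.7]
tool_rot: [[0.997, 0.078, 0.0], [0.078, -0.997, -0.0], [0.0, 0.0, -1.0]]
wrist_force: [0.6, 0.2, 0.1]
opening: 0.383
grasp_force: 60.4
```

```bash
python3 -m creep '{"travel":[[2,0.02,0],[2,0.02,0],[2,0.02,0],[2,0.02,0],[2,0.02,0],[0,0,0],[0,0,0]],"turn":[0,0,0,0,0,0,0],"hand":[255,255,255,255,255,255,255]}'
python3 -m creep '{"travel":[[2,0.02,0],[2,0.02,0],[2,0.02,0],[2,0.02,0],[2,0.02,0],[0,0,0],[0,0,0]],"turn":[0,0,0,0,0,0,0],"hand":[255,255,255,255,255,255,255]}'
```

```text
time_s: 12.05
tcp_pos: [582.2, -275.2, 5.6]
tool_rot: [[0.997, 0.078, -0.0], [0.078, -0.997, 0.0], [0.0, -0.0, -1.0]]
wrist_force: [-1.1, -0.1, -0.2]
opening: 0.38
grasp_force: 60.4
time_s: 12.63
tcp_pos: [591.2, -274.5, 5.2]
tool_rot: [[0.997, 0.078, -0.002], [0.078, -0.997, 0.0], [-0.002, -0.001, -1.0]]
wrist_force: [-3.6, 0.0, 0.3]
opening: 0.385
grasp_force: 60.3
```

```bash
python3 -m creep '{"travel":[[2,0.02,0],[2,0.02,0],[2,0.02,0],[2,0.02,0],[2,0.02,0],[0,0,0],[0,0,0]],"turn":[0,0,0,0,0,0,0],"hand":[255,255,255,255,255,255,255]}'
python3 -m creep '{"travel":[[2,0.02,0],[2,0.02,0],[2,0.02,0],[2,0.02,0],[0,0,0],[0,0,0]],"turn":[0,0,0,0,0,0],"hand":[255,255,255,255,255,255]}'
```

```text
time_s: 13.22
tcp_pos: [602.6, -273.7, 5.6]
tool_rot: [[0.997, 0.078, 0.001], [0.078, -0.997, -0.0], [0.001, 0.0, -1.0]]
wrist_force: [-1.4, -0.4, -2.5]
opening: 0.387
grasp_force: 60.0
time_s: 13.72
tcp_pos: [610.6, -273.3, 5.8]
tool_rot: [[0.997, 0.078, 0.001], [0.078, -0.997, -0.0], [0.001, 0.0, -1.0]]
wrist_force: [-0.8, -0.7, -3.0]
opening: 0.385
grasp_force: 60.0
```

```bash
python3 -m creep '{"travel":[[0,0,0.4],[0,0,0],[0,0,0],[0,0,0]],"turn":[0,0,0,0],"hand":[255,255,255,255]}'
python3 -m creep '{"travel":[[1,0.01,0],[1,0.01,0],[1,0.01,0],[1,0.01,0],[0,0,0],[0,0,0]],"turn":[0,0,0,0,0,0],"hand":[255,255,255,255,255,255]}'
```

```text
time_s: 14.05
tcp_pos: [610.5, -273.3, 5.5]
tool_rot: [[0.997, 0.078, 0.001], [0.078, -0.997, -0.0], [0.001, 0.0, -1.0]]
wrist_force: [0.6, 0.2, -1.8]
opening: 0.384
grasp_force: 60.0
time_s: 14.55
tcp_pos: [614.0, -273.1, 5.2]
tool_rot: [[0.997, 0.078, -0.0], [0.078, -0.997, -0.0], [-0.0, 0.0, -1.0]]
wrist_force: [-3.2, -1.0, -1.7]
opening: 0.386
grasp_force: 60.1
```

```bash
python3 -m creep '{"travel":[[1,0.01,0.2],[1,0.01,0],[1,0.01,0],[1,0.01,0],[0,0,0],[0,0,0]],"turn":[0,0,0,0,0,0],"hand":[255,255,255,255,255,255]}'
python3 -m creep '{"travel":[[1,0.01,0],[1,0.01,0],[1,0.01,0],[1,0.01,0],[0,0,0],[0,0,0]],"turn":[0,0,0,0,0,0],"hand":[255,255,255,255,255,255]}'
```

```text
time_s: 15.05
tcp_pos: [618.3, -272.8, 5.2]
tool_rot: [[0.997, 0.078, 0.0], [0.078, -0.997, -0.0], [0.0, 0.0, -1.0]]
wrist_force: [-3.0, -0.2, -0.3]
opening: 0.381
grasp_force: 60.2
time_s: 15.55
tcp_pos: [622.2, -272.5, 5.2]
tool_rot: [[0.997, 0.078, 0.0], [0.078, -0.997, -0.0], [0.0, 0.0, -1.0]]
wrist_force: [-4.0, -0.3, 0.6]
opening: 0.383
grasp_force: 60.4
```

```bash
python3 -m creep '{"travel":[[1,0.01,0],[1,0.01,0],[1,0.01,0],[0,0,0],[0,0,0]],"turn":[0,0,0,0,0],"hand":[255,255,255,255,255]}'
python3 -m creep '{"travel":[[1,0.01,0],[1,0.01,0],[1,0.01,0],[0,0,0],[0,0,0]],"turn":[0,0,0,0,0],"hand":[255,255,255,255,255]}'
```

```text
time_s: 15.97
tcp_pos: [625.1, -272.3, 5.2]
tool_rot: [[0.997, 0.078, 0.0], [0.078, -0.997, -0.0], [0.0, 0.0, -1.0]]
wrist_force: [-4.6, -0.4, 2.3]
opening: 0.386
grasp_force: 60.4
time_s: 16.38
tcp_pos: [628.0, -272.1, 5.2]
tool_rot: [[0.997, 0.078, 0.0], [0.078, -0.997, -0.0], [0.0, 0.0, -1.0]]
wrist_force: [-3.6, -0.8, 1.5]
opening: 0.383
grasp_force: 60.4
```

```bash
python3 -m creep '{"travel":[[1,0.01,-0.2],[1,0.01,0],[1,0.01,0],[0,0,0],[0,0,0]],"turn":[0,0,0,0,0],"hand":[255,255,255,255,255]}'
python3 -m creep '{"travel":[[1,0.01,0],[1,0.01,0],[0,0,0],[0,0,0]],"turn":[0,0,0,0],"hand":[255,255,255,255]}'
```

```text
time_s: 16.8
tcp_pos: [631.3, -271.8, 5.2]
tool_rot: [[0.997, 0.078, 0.0], [0.078, -0.997, 0.0], [0.0, -0.0, -1.0]]
wrist_force: [-3.8, 0.5, -0.1]
opening: 0.385
grasp_force: 60.3
time_s: 17.13
tcp_pos: [633.2, -271.7, 5.2]
tool_rot: [[0.997, 0.078, 0.0], [0.078, -0.997, 0.0], [0.0, -0.0, -1.0]]
wrist_force: [-2.5, -0.7, -1.5]
opening: 0.382
grasp_force: 60.3
```

```bash
python3 -m creep '{"travel":[[1,0.01,0],[1,0.01,0],[0,0,0],[0,0,0]],"turn":[0,0,0,0],"hand":[255,255,255,255]}'
python3 -m creep '{"travel":[[1,0.01,0],[1,0.01,0],[0,0,0],[0,0,0]],"turn":[0,0,0,0],"hand":[255,255,255,255]}'
```

```text
time_s: 17.47
tcp_pos: [635.2, -271.5, 5.2]
tool_rot: [[0.997, 0.078, 0.0], [0.078, -0.997, 0.0], [0.0, -0.0, -1.0]]
wrist_force: [-1.9, 0.1, -1.3]
opening: 0.38
grasp_force: 60.2
time_s: 17.8
tcp_pos: [637.2, -271.4, 5.2]
tool_rot: [[0.997, 0.078, 0.0], [0.078, -0.997, 0.0], [0.0, -0.0, -1.0]]
wrist_force: [-1.8, -0.5, -1.7]
opening: 0.383
grasp_force: 60.2
```

```bash
python3 -m creep '{"travel":[[1,0.01,0.1],[1,0.01,0],[0,0,0],[0,0,0]],"turn":[0,0,0,0],"hand":[255,255,255,255]}'
python3 -m creep '{"travel":[[1,0.01,0],[1,0.01,0],[0,0,0],[0,0,0]],"turn":[0,0,0,0],"hand":[255,255,255,255]}'
```

```text
time_s: 18.13
tcp_pos: [639.1, -271.3, 5.2]
tool_rot: [[0.997, 0.078, 0.0], [0.078, -0.997, -0.0], [0.0, 0.0, -1.0]]
wrist_force: [-2.8, -0.5, -2.4]
opening: 0.385
grasp_force: 60.2
time_s: 18.47
tcp_pos: [640.1, -271.3, 5.2]
tool_rot: [[0.997, 0.078, -0.002], [0.078, -0.997, 0.0], [-0.002, -0.0, -1.0]]
wrist_force: [-5.0, -0.3, 0.0]
opening: 0.385
grasp_force: 60.3
```

```bash
python3 -m creep '{"travel":[[0.5,0,0],[0.5,0.01,0],[0,0,0],[0,0,0]],"turn":[0,0,0,0],"hand":[255,255,255,255]}'
python3 -m creep '{"travel":[[0,0,0],[0,0,0]],"turn":[0,0],"hand":[255,255]}'
```

```text
time_s: 18.8
tcp_pos: [640.2, -271.3, 5.2]
tool_rot: [[0.997, 0.078, -0.004], [0.078, -0.997, 0.0], [-0.004, -0.001, -1.0]]
wrist_force: [-8.1, 0.3, 2.6]
opening: 0.383
grasp_force: 60.5
time_s: 18.97
tcp_pos: [640.2, -271.3, 5.2]
tool_rot: [[0.997, 0.078, -0.004], [0.078, -0.997, 0.0], [-0.004, -0.001, -1.0]]
wrist_force: [-6.4, 1.7, 2.3]
opening: 0.381
grasp_force: 60.5
```

```bash
python3 -m creep '{"travel":[[0.5,0,-0.3],[0.5,0.01,0],[0,0,0],[0,0,0],[0,0,0]],"turn":[0,0,0,0,0],"hand":[255,255,255,255,255]}'
python3 -m creep '{"travel":[[0,0,0],[0,0,0]],"turn":[0,0],"hand":[255,255]}'
```

```text
time_s: 19.38
tcp_pos: [640.3, -271.2, 5.2]
tool_rot: [[0.997, 0.078, -0.005], [0.078, -0.997, 0.001], [-0.005, -0.001, -1.0]]
wrist_force: [-9.1, 0.1, 2.1]
opening: 0.388
grasp_force: 60.6
time_s: 19.55
tcp_pos: [640.3, -271.2, 5.2]
tool_rot: [[0.997, 0.078, -0.005], [0.078, -0.997, 0.0], [-0.005, -0.001, -1.0]]
wrist_force: [-9.8, -0.2, 2.4]
opening: 0.383
grasp_force: 60.6
```

```bash
python3 -m creep '{"travel":[[0.5,0,-0.4],[0.5,0.01,0],[0,0,0],[0,0,0],[0,0,0]],"turn":[0,0,0,0,0],"hand":[255,255,255,255,255]}'
python3 -m creep '{"travel":[[0,0,0],[0,0,0]],"turn":[0,0],"hand":[255,255]}'
```

```text
time_s: 19.97
tcp_pos: [640.3, -271.2, 5.2]
tool_rot: [[0.997, 0.077, -0.007], [0.077, -0.997, 0.001], [-0.007, -0.001, -1.0]]
wrist_force: [-11.5, -0.5, 0.8]
opening: 0.385
grasp_force: 60.6
time_s: 20.13
tcp_pos: [640.3, -271.2, 5.2]
tool_rot: [[0.997, 0.077, -0.007], [0.077, -0.997, 0.001], [-0.007, -0.001, -1.0]]
wrist_force: [-11.9, -0.9, 2.5]
opening: 0.386
grasp_force: 60.6
```

```bash
python3 -m creep '{"travel":[[0.5,0,-0.3],[0.5,0.01,0],[0,0,0],[0,0,0],[0,0,0]],"turn":[0,0,0,0,0],"hand":[255,255,255,255,255]}'
python3 -m creep '{"travel":[[0,0,0],[0,0,0]],"turn":[0,0],"hand":[255,255]}'
python3 - <<'E'
from h import *
f=[]
import time
s=readout.get_state(); print(s['wrist_force'],s['moment'])
for c in ['top','scene']:
    K,E=w2c(c); im,d=eyes.camera(c); W=cloud(d,K,E); np.savez(f'{c}_c.npz',W=W,im=im); f.append(readout.get_state()['wrist_force'])
print(np.round(f,1))
im=np.load('scene_c.npz')['im']; cv2.imwrite('pics/scene_c.png',cv2.resize(im[205:325,400:560],None,fx=5,fy=5,interpolation=cv2.INTER_CUBIC))
K,E=w2c('top')
# plate slope from both cameras, in frame coords
o=np.array([747.6,-263.3]);a=np.radians(4.0);ex=np.array([np.cos(a),np.sin(a)]);ey=np.array([-ex[1],ex[0]])
for n in ['top','scene','top_c','scene_c']:
    W=np.load(n+'.npz')['W'].reshape(-1,3); W=W[np.isfinite(W).all(1)]
    u=(W[:,:2]-o)@ex; v=(W[:,:2]-o)@ey
    k=(u>-50)&(u<55)&(abs(v)<50)&(W[:,2]>15)&(W[:,2]<55)
    for _ in range(4):
        A=np.c_[u[k],v[k],np.ones(k.sum())]; c=np.linalg.lstsq(A,W[k,2],rcond=None)[0]; res=W[:,2]-np.c_[u,v,np.ones(len(u))]@c
        k&=(res>-2)&(res<3)
    print(n,k.sum(),'slope',c[:2].round(4),'z0',c[2].round(2))
E
```

```text
time_s: 20.55
tcp_pos: [640.4, -271.2, 5.2]
tool_rot: [[0.997, 0.077, -0.009], [0.077, -0.997, 0.001], [-0.009, -0.002, -1.0]]
wrist_force: [-13.3, 0.2, 1.5]
opening: 0.382
grasp_force: 60.6
time_s: 20.72
tcp_pos: [640.4, -271.2, 5.2]
tool_rot: [[0.997, 0.077, -0.009], [0.077, -0.997, 0.001], [-0.009, -0.002, -1.0]]
wrist_force: [-14.0, -0.3, 2.2]
opening: 0.385
grasp_force: 60.6
[-14.00501898  -0.3274712    2.22032165] [-0.169633    4.45262249  0.02034454]
[[-13.4  -0.2   1.5]
 [-13.1   0.1   2.1]]
top 914 slope [0.0776 0.0012] z0 30.99
scene 944 slope [0.0752 0.007 ] z0 31.29
top_c 3 slope [-3.6927  0.338 ] z0 -145.49
scene_c 302 slope [-0.0135  0.0215] z0 37.91
```

View pics/scene_c.png

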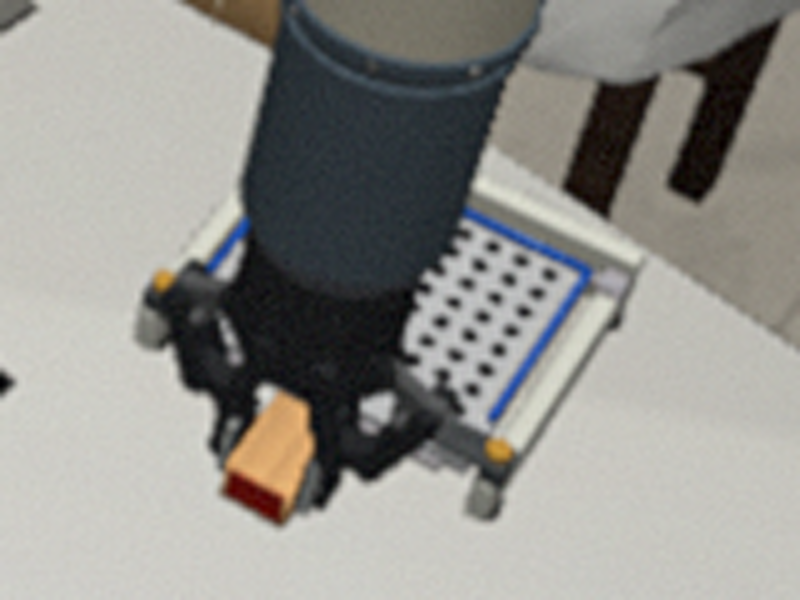

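The plate is about level (slope −0.0135 against 0.077 at the start) and hard up against the keepers. A little more push gets it to 15 N.

```bash
python3 -m creep '{"travel":[[0.3,0,-0.2],[0.3,0.01,0],[0,0,0],[0,0,0],[0,0,0]],"turn":[0,0,0,0,0],"hand":[255,255,255,255,255]}'
python3 -m creep '{"travel":[[0,0,0],[0,0,0]],"turn":[0,0],"hand":[255,255]}'
```

```text
time_s: 21.23
tcp_pos: [640.5, -271.2, 5.2]
tool_rot: [[0.997, 0.077, -0.01], [0.077, -0.997, 0.001], [-0.01, -0.002, -1.0]]
wrist_force: [-14.3, 0.1, 3.0]
opening: 0.385
grasp_force: 60.6
time_s: 21.4
tcp_pos: [640.5, -271.2, 5.2]
tool_rot: [[0.997, 0.077, -0.01], [0.077, -0.997, 0.001], [-0.01, -0.002, -1.0]]
wrist_force: [-15.1, -0.4, 2.5]
opening: 0.385
grasp_force: 60.6
```

```bash
python3 -m creep '{"travel":[[-0.5,0,0],[-0.5,0,0],[-0.5,0,0],[-0.5,0,0],[0,0,0],[0,0,0]],"turn":[0,0,0,0,0,0],"hand":[255,255,255,255,255,255]}'
python3 -m creep '{"travel":[[-0.5,0,0.2],[-0.5,0,0.2],[-0.5,0,0],[0,0,0],[0,0,0]],"turn":[0,0,0,0,0],"hand":[255,255,255,255,255]}'
```

```text
time_s: 21.9
tcp_pos: [640.5, -271.2, 5.2]
tool_rot: [[0.997, 0.077, -0.006], [0.077, -0.997, 0.001], [-0.006, -0.001, -1.0]]
wrist_force: [-10.4, -0.8, -1.4]
opening: 0.385
grasp_force: 60.1
time_s: 22.32
tcp_pos: [640.5, -271.2, 5.2]
tool_rot: [[0.997, 0.078, -0.003], [0.078, -0.997, 0.001], [-0.003, -0.001, -1.0]]
wrist_force: [-5.2, -1.8, -2.5]
opening: 0.383
grasp_force: 60.0
```

```bash
python3 -m creep '{"travel":[[-0.5,0,0.2],[-0.5,0,0.2],[0,0,0],[0,0,0]],"turn":[0,0,0,0],"hand":[255,255,255,255]}'
python3 -m creep '{"travel":[[0,0,0],[0,0,0],[0,0,0],[0,0,0],[0,0,0],[0,0,0],[0,0,0],[0,0,0]],"turn":[0,0,0,0,0,0,0,0],"hand":[140,120,100,80,60,60,60,60]}'
```

```text
time_s: 22.65
tcp_pos: [640.5, -271.2, 5.2]
tool_rot: [[0.997, 0.078, -0.001], [0.078, -0.997, 0.0], [-0.001, -0.0, -1.0]]
wrist_force: [-4.8, -1.0, -2.9]
opening: 0.384
grasp_force: 59.9
time_s: 23.32
tcp_pos: [641.2, -271.3, 5.7]
tool_rot: [[0.997, 0.078, 0.0], [0.078, -0.997, -0.0], [0.0, 0.0, -1.0]]
wrist_force: [0.0, -0.9, -0.4]
opening: 0.763
grasp_force: 0.0
```

Free of the wedge. Now straight up, then back away from the filler, and look.

```bash
python3 -m creep '{"travel":[[0,0,-10],[0,0,-25],[0,0,-38],[0,0,-38],[0,0,-38],[-20,0,-10],[-30,0,0],[-30,0,0],[-20,0,0],[0,0,0]],"turn":[0,0,0,0,0,0,0,0,0,0],"hand":[60,60,60,60,60,60,60,60,60,60]}'
cat > chk.py <<'E'
from h import *
o=np.array([747.6,-263.3]);a=np.radians(4.0);ex=np.array([np.cos(a),np.sin(a)]);ey=np.array([-ex[1],ex[0]])
to(0,0,0,0)
for c in ['scene','wrist','top']:
    K,E=w2c(c); im,d=eyes.camera(c); W=cloud(d,K,E); cv2.imwrite(f'pics/{c}_d.png',im); np.savez(f'{c}_d.npz',W=W,im=im)
    W=W.reshape(-1,3); W=W[np.isfinite(W).all(1)]
    u=(W[:,:2]-o)@ex; v=(W[:,:2]-o)@ey
    k=(u>-50)&(u<55)&(abs(v)<50)&(W[:,2]>15)&(W[:,2]<55)
    if k.sum()>100:
      for _ in range(4):
        A=np.c_[u[k],v[k],np.ones(k.sum())]; s=np.linalg.lstsq(A,W[k,2],rcond=None)[0]; res=W[:,2]-np.c_[u,v,np.ones(len(u))]@s
        k&=(res>-2)&(res<3)
      print(c,k.sum(),'slope',s[:2].round(4),'z0',s[2].round(2))
    for t in ['wedge','plate_rail','dish_0']:
        for r in eyes.pinpoint(t,c)[:2]:
            if r['conf']>.3: w=tow(r['at'],E); print(c,t,round(r['conf'],2),w.round(1),'frame',((w[:2]-o)@ex).round(1),((w[:2]-o)@ey).round(1))
E
python3 chk.py
```

```text
time_s: 24.15
tcp_pos: [538.3, -279.5, 166.8]
tool_rot: [[0.997, 0.077, 0.001], [0.077, -0.997, -0.0], [0.001, 0.0, -1.0]]
wrist_force: [-1.1, 0.4, 0.2]
opening: 0.764
grasp_force: 0.0
t 24.15 pos [ 538.3 -279.5  166.8] yaw 4.41 F [-1.1  0.4  0.2] open 0.764 grip 0.0
tool shift [-515.5 -320.1  166. ] turn rad 0.077
scene 423 slope [-0.013  -0.0015] z0 37.19
scene wedge 0.83 [ 495.9 -115.6   -3.8] frame -240.8 164.8
scene wedge 0.59 [ 638.3 -272.    -0.8] frame -109.6 -1.1
scene plate_rail 0.65 [ 677.3 -267.3   19.9] frame -70.4 0.9
scene plate_rail 0.49 [ 7.493e+02 -2.622e+02  3.000e-01] frame 1.8 1.0
scene dish_0 0.96 [ 429.8 -315.1   -3.8] frame -320.7 -29.5
wrist 999 slope [-0.0967 -0.    ] z0 33.12
wrist wedge 0.83 [ 641.2 -269.4    3.1] frame -106.5 1.3
wrist wedge 0.75 [ 497.1 -112.5   -1.1] frame -239.3 167.9
wrist plate_rail 0.94 [ 679.2 -270.8   19.2] frame -68.8 -2.7
wrist dish_0 0.81 [ 428.9 -316.1    1.6] frame -321.7 -30.4
wrist dish_0 0.57 [ 643.3 -269.4    1.4] frame -104.5 1.2
top wedge 0.75 [ 496.6 -114.6    1.8] frame -240.0 165.8
top dish_0 0.44 [ 429.6 -312.7   -2.6] frame -320.7 -27.1
```

View pics/wrist_d.png

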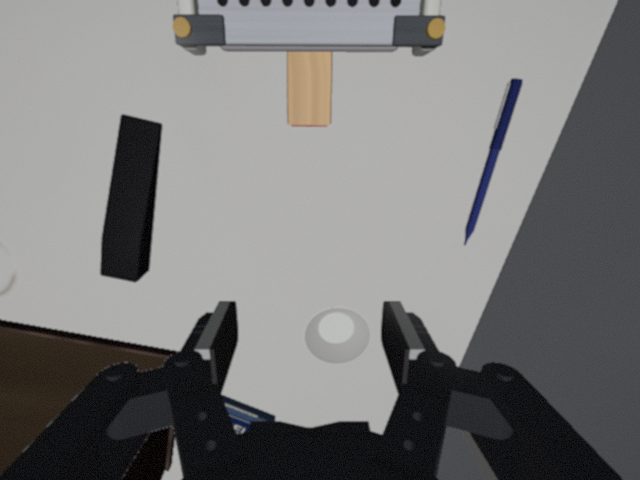

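The wrist view shows the wedge straight and centred under the front edge: its centre is at column 309.5, and the midpoint between the keepers is at column 309. After letting go, the plate still sits at the same slope (−0.013) and the bystanders in view have not moved. I'm handing in.

```bash
python3 -c "
from bench import order
print(order.job_done())"
```

```text
the job is handed in; nothing more can be done
None
```

The job is handed in: the pale wedge is jammed thin end first under the middle of the front edge at about 15 N of push, and after release the plate sat about level (0.013 rad front-high by camera), hard up against its keepers.

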